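# Open the safety-capped bottle on the niche carousel

## Task

Turn the wooden carousel a quarter turn anticlockwise (seen from above) by its peg until it clicks into its next stop and rests there, then press the white safety cap of the amber bottle down, twist it anticlockwise until it comes free, and lift it off. Finish while still holding the cap upright, straight above the bottle and about 6 cm higher than where it sat, with the carousel still in its click stop; leave the jar, the pan and the lighter as they are.

Things in the scene. Friction and masses are not known exactly. Their poses are not given: they have to be found in the camera images.
- carousel (a joint): Carousel angle about its upright axis, rad, positive anticlockwise from above. Wooden disc 300 mm across, top 36 mm above the work surface. Starts in a click stop at 0; the wanted click stop is at 1.571; a hard end stop is at 1.63. About 6 N at the peg takes it out of or into a stop; between stops it turns freely. Let go beyond 1.52 it pulls itself to 1.571; short of 1.49 it is pushed back.
- carousel_axis (a point): Carousel axis at the disc's top. Axes of the fixed foot, whose yaw varies: at joint 0 the peg lies 122 mm along -x, the bottle 85 mm along +y; after the quarter turn the bottle lies 85 mm along -x, the peg 122 mm along -y. A clamp-lid steel canister (88 mm across, top 134 mm above the work surface) is fixed on the disc opposite the bottle, 85 mm from the axis.
- peg_top (a point): Centre of the top of the round wooden turning peg that stands near the rim of the disc, 18 mm in diameter, 62 mm tall (top 98 mm above the work surface). It is fixed to the disc.
- bottle: Straight round amber tablet bottle, 50 mm in diameter, fixed upright in a square wooden socket on the carousel (it neither turns nor lifts in it). Origin at the centre of its underside, on the disc's top (36 mm above the work surface), z up. Body 95 mm tall, then a neck whose top is 126 mm above the origin.
- bottle_seat (a point): Where the cap's origin lies while locked: on the bottle's axis, 105 mm above its underside; bottle's axes. Pressed 5 to 7 mm the cap turns anticlockwise; keep it pressed for the first 60 degrees. From about 60 to 135 degrees it is free, the spring nudges it up 5 mm, and it lifts straight off. A stop blocks it at about 140 degrees.
- cap: White ribbed round safety cap, 54 mm across, 32 mm tall, 20 to 45 g, locked on the bottle at the start. Origin: centre of its open underside (141 mm above the work surface when locked), z up; x agrees with the bottle's when locked. Grip it across any diameter; below it nothing is wider than the cap for 80 mm.
- jar: Bystander: small glass jar with an aluminium lid, 60 mm in diameter, 85 mm tall, standing on the niche floor to the robot's right. Origin at the centre of its underside.
- pan: Bystander: aluminium milk pan, 140 mm in diameter, 85 mm tall, with a handle reaching 200 mm along its x axis, standing to the robot's left. Origin at the centre of its underside.
- lighter: Bystander: red plastic lighter lying on the niche floor between robot and carousel, on the right, about 77 x 24 x 12 mm. Origin on the floor near its middle.
- cap_top (a point): Centre of the cap's flat top, 173 mm above the work surface when locked; a low rib on it runs along the cap's x. Push-and-turn lock: a spring holds the cap up; it yields from 6 N and meets a hard stop 7 mm down at about 10 N.
Mind the look-alikes: they are no part of the job. Of the things like the cap, leave any that is blue or pink; of the rest the larger one is meant.

How it is judged:
By the outcome, as a careful person would: the job done as asked, in the order asked, and still so for the second after the job is handed in, while the arm keeps its last pose, push and grip.
It also fails if it takes over 54 s, if anything falls off the work surface, if the arm or the gripper's body presses on something with over 40 N, if the wrist force passes 120 N, or if a joint passes its speed limit or range.

## Robot

A 6-joint arm with a two-finger parallel gripper is mounted at the origin on the work surface. World frame = base frame: x ahead of the robot, y to its left, z up, the work surface at z = 0. Lengths are in m, angles in rad, forces in N, time in s.
With the tool pointing down it reaches from about 0.225 to 0.875 m from the base axis. Payload 3.4 kg.
Tool frame: the origin (TCP) lies between the finger pads; the fingertips stand 11 mm ahead of it and the grasp point (between the pads) lies 8 mm behind it; z points along the fingers, y is the line along which they close (so a half turn about z gives the same grasp; the last joint's range is limited). The gripper opens to 85 mm and grips with 20 to 120 N. Pads are 22 mm wide; open, the fingers measure 114 mm over their backs; the gripper's body (76 mm by 85 mm) begins 54 mm behind the grasp point. The pads swing forward as they close: fully open they stand 13 mm farther back than shut.
Start: joints at [1.041, 0.276, 1.505, -0, 1.361, -0.121], TCP at [0.229, 0.528, 0.242] pointing down, gripper open.
Joint ranges: [-2.89, 2.89], [-0.75, 2.08], [0.22, 2.7], [-1.18, 4.32], [0.11, 2.71], [-2.7, 2.7]. Speed limits (rad/s): [2.57, 2.57, 3.14, 3.14, 3.14, 3.14].

## Interface

Orientations are given as a unit quaternion [w, x, y, z].
In Python, from rig import sensors, eyes, manip gives the robot as it stands.
- The arm moves only by the tool drive_tool, never from a script. Its argument "deltas" is a list of rows, each an object with "linear": the shift along the world's x, y, z in mm, a list of three; "twist": the turn about the world's z in degrees; "claw": the opening, from 0 (shut) to 1 (fully open). In form: [{"linear": [tx, ty, tz], "twist": twist, "claw": claw}, ...]. A call has 1 to 12 rows; each row is the pose to reach, as a shift and turn from the pose commanded when the call began; what a row does not reach only later rows make up. A row lasts 1/12 s, in which the tool goes at most 41.7 mm and 7.16 degrees, less where a joint would pass 70% of its speed; a pose out of reach is approached as far as the arm can. A call with a gripper value outside its range is refused whole. The fingers move at their own pace and stop on an object; "squeeze" is the grip in N (left out, the last holds). Time passes only in rows, so rows that repeat a pose let the fingers close. It gives the time, the measured TCP pose, the force, the opening and the grip force at its end, in the units of the state.
- sensors.get_state(): the state, without advancing time (a new reading comes with each control period).
- eyes.get_image(name): name is "scene" or "top"; returns the picture (420x560x3 uint8, red, green, blue); there is no depth.
- eyes.camera_model(name): a dict with "intrinsics" (3x3 intrinsics, pixels), "R" (3x3) and "t" (3): a world point X has camera coordinates R X + t. Camera axes: x right, y down, z forward; pixel columns grow to the right and rows downward; lengths in m; the calibration is good to about 2 mm. A picture is of the moment at which its call begins. camera_model takes no time and is no camera call.
- manip.sign_off(): hands the job in; it is judged then, once.
The state is a dict: "clock": time; "qpos": joint angles; "qd": joint speeds; "effort": joint torques, N m; "position": TCP position; "ee_rot": TCP orientation; "contact_force": force on the tool from outside, world axes, zero at the start; "moment": the same for the moment, N m; "width": finger opening in m; "gripper_force": force on a finger pad.
Only numpy, scipy, OpenCV 4.12 (cv2) and the standard library are available. Lean on these libraries where they do the work, as an engineer would, in place of code of your own. Each camera call takes 0.05 s, during which the arm holds its last target. There are 200 camera calls.

## Working session

There is one attempt and no reset: what is moved stays moved. The work goes in short steps, Python scripts to look and compute and a tool call to move; the robot and the scene stay as the last step left them, time stands still between calls to the robot, and variables do not carry over. Pictures are saved under pics/ and viewed, at most 10 in all, crops included, and the job is handed in when it is done.

Besides the shell and the picture viewer there is one more tool, called after "Emit:" by a JSON object that holds its "method" and its "body", one argument or row to a line. drive_tool: Moves the arm, as the interface text tells. Its arguments: {"type":"object","properties":{"deltas":{"type":"array","items":{"type":"object","properties":{"linear":{"type":"array","items":{"type":"number"}},"twist":{"type":"number"},"claw":{"type":"number"}}}},"squeeze":{"type":"number"}},"required":["deltas"]}

```bash
mkdir -p pics; python3 - <<'E'
from rig import sensors, eyes
import cv2
for n in ("scene","top"):
    im=eyes.get_image(n)[:,:,::-1]
    cv2.imwrite(f"pics/{n}0.png",cv2.resize(im,(784,588),interpolation=cv2.INTER_CUBIC))
    m=eyes.camera_model(n);print(n,m)
s=sensors.get_state();print(s)
E
```

```text
scene {'intrinsics': array([[442.05134759,   0.        , 282.87236834],
       [  0.        , 442.05134759, 201.58217101],
       [  0.        ,   0.        ,   1.        ]]), 'R': array([[-0.4144421 ,  0.90994623, -0.01534954],
       [ 0.76609803,  0.33972174, -0.54560328],
       [-0.49125507, -0.23788022, -0.83790301]]), 't': array([ 0.21083367, -0.31851743,  1.55516249])}
top {'intrinsics': array([[484.6355219 ,   0.        , 280.95139251],
       [  0.        , 484.6355219 , 210.87444364],
       [  0.        ,   0.        ,   1.        ]]), 'R': array([[ 0.0066897 , -0.99994753, -0.00775731],
       [-0.98372784, -0.00518798, -0.17959015],
       [ 0.17954048,  0.00883249, -0.98371094]]), 't': array([0.03686612, 0.51271393, 1.58254509])}
{'clock': 0.1, 'qpos': array([ 1.04100674e+00,  2.76547759e-01,  1.50601452e+00, -4.57665844e-06,
        1.36069696e+00, -1.20983302e-01]), 'qd': array([-2.07405070e-03, -1.33567353e-03, -5.28223326e-03,  4.47248081e-04,
       -4.50361839e-05, -7.00817945e-04]), 'effort': array([ 9.41254984e-04, -4.17699766e+01, -2.46407264e+01, -2.33681512e-04,
        5.73613273e-03, -2.38026848e-05]), 'position': array([0.22833733, 0.52722435, 0.24151388]), 'ee_rot': array([-2.64263435e-04,  2.02982226e-01,  9.79182068e-01, -7.90285248e-04]), 'contact_force': array([-1.15790424,  0.13938033,  0.25431869]), 'moment': array([ 0.00116658, -0.0051852 ,  0.01565882]), 'gripper_force': 0.0, 'width': 0.08535935834337016}
```

View pics/scene0.png

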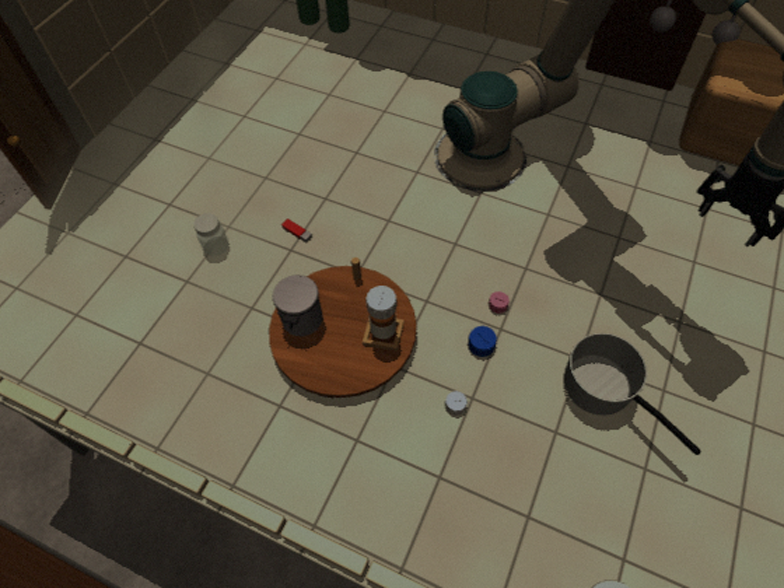

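View pics/top0.png

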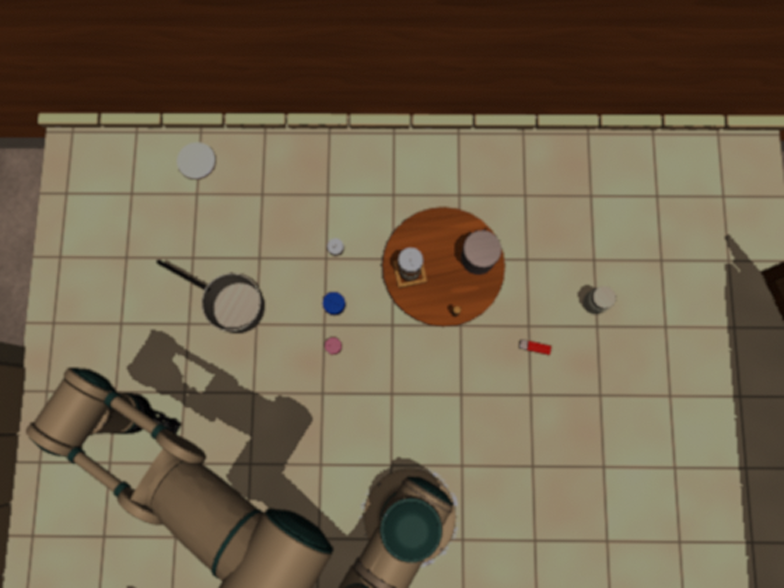

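The scene picture shows the capped bottle at about (382,297), the peg top at (356,261) and the canister lid at (297,293). In the top picture the cap is at (411,260), the peg at (456,309), the canister at (482,245) and the disc centre at (444,266). I'll fit axis and yaw to these points.

```bash
cat > h.py <<'E'
import numpy as np
from rig import eyes
def ray(n,u,v,z):  # u,v in native pixels
    m=eyes.camera_model(n);K,R,t=m["intrinsics"],m["R"],m["t"]
    d=R.T@np.linalg.solve(K,[u,v,1]);c=-R.T@t
    return c+d*(z-c[2])/d[2]
def proj(n,X):
    m=eyes.camera_model(n);p=m["intrinsics"]@(m["R"]@np.array(X)+m["t"]);return p[:2]/p[2]
E
python3 - <<'E'
from h import *
from scipy.optimize import least_squares
k=1/1.4
obs=[("scene",382,295,"b"),("scene",356,261,"p"),("scene",297,289,"c"),("top",411,260,"b"),("top",456,309,"p"),("top",482,246,"c"),("top",444,266,"a")]
def pts(q):
    x,y,w=q;e=np.array([np.cos(w),np.sin(w)]);n=np.array([-e[1],e[0]]);o=np.array([x,y])
    return dict(b=[*(o+.085*n),.173],p=[*(o-.122*e),.098],c=[*(o-.085*n),.134],a=[x,y,.036])
f=lambda q:np.concatenate([proj(n,pts(q)[l])-np.array([u,v])*k for n,u,v,l in obs])
r=least_squares(f,[.55,-.05,0]);print(r.x,r.fun.round(1).reshape(-1,2))
for a,b in pts(r.x).items():print(a,np.round(b,4))
x,y,w=r.x
for t in range(0,100,10):
    th=w+np.pi+np.radians(t);print(t,np.round(1000*np.array([x+.122*np.cos(th),y+.122*np.sin(th)])))
th=w+np.pi;print("bottle after",x+.085*np.cos(th),y+.085*np.sin(th))
E
```

```text
[ 0.58876162 -0.08078041  0.21418414] [[-0.3  0.7]
 [-0.1 -1.8]
 [-0.9  1.7]
 [-0.8 -0.4]
 [ 0.3  0.6]
 [ 0.   1.7]
 [-0.6 -0.4]]
b [0.5707 0.0023 0.173 ]
p [ 0.4695 -0.1067  0.098 ]
c [ 0.6068 -0.1638  0.134 ]
a [ 0.5888 -0.0808  0.036 ]
0 [ 470. -107.]
10 [ 476. -127.]
20 [ 486. -146.]
30 [ 498. -163.]
40 [ 514. -177.]
50 [ 532. -189.]
60 [ 552. -197.]
70 [ 572. -202.]
80 [ 594. -203.]
90 [ 615. -200.]
bottle after 0.5057038635283321 -0.0988471846861844
```

Emit:
{"method": "drive_tool", "body": {
  "deltas": [
    {"linear": [241, -635, -30], "twist": -144, "claw": 0.5},
    {"linear": [241, -635, -30], "twist": -144, "claw": 0.5},
    {"linear": [241, -635, -30], "twist": -144, "claw": 0.5},
    {"linear": [241, -635, -30], "twist": -144, "claw": 0.5},
    {"linear": [241, -635, -30], "twist": -144, "claw": 0.5},
    {"linear": [241, -635, -30], "twist": -144, "claw": 0.5},
    {"linear": [241, -635, -30], "twist": -144, "claw": 0.5},
    {"linear": [241, -635, -30], "twist": -144, "claw": 0.5},
    {"linear": [241, -635, -30], "twist": -144, "claw": 0.5},
    {"linear": [241, -635, -30], "twist": -144, "claw": 0.5},
    {"linear": [241, -635, -30], "twist": -144, "claw": 0.5},
    {"linear": [241, -635, -30], "twist": -144, "claw": 0.5}
  ]
}}

```text
clock: 1.1
position: [0.4058, 0.0587, 0.2201]
ee_rot: [-0.0, 0.818, 0.576, 0.0]
contact_force: [1.0, 1.0, 0.3]
width: 0.0425
gripper_force: 0.0
```

Emit:
{"method": "drive_tool", "body": {
  "deltas": [
    {"linear": [64, -166, -50], "twist": -58, "claw": 0.45},
    {"linear": [64, -166, -50], "twist": -58, "claw": 0.45},
    {"linear": [64, -166, -50], "twist": -58, "claw": 0.45},
    {"linear": [64, -166, -50], "twist": -58, "claw": 0.45},
    {"linear": [64, -166, -50], "twist": -58, "claw": 0.45},
    {"linear": [64, -166, -50], "twist": -58, "claw": 0.45},
    {"linear": [64, -166, -50], "twist": -58, "claw": 0.45},
    {"linear": [64, -166, -50], "twist": -58, "claw": 0.45},
    {"linear": [64, -166, -50], "twist": -58, "claw": 0.45},
    {"linear": [64, -166, -50], "twist": -58, "claw": 0.45},
    {"linear": [64, -166, -50], "twist": -58, "claw": 0.45}
  ]
}}

```text
clock: 2.02
position: [0.4697, -0.1052, 0.1702]
ee_rot: [-0.0, 0.994, 0.111, -0.0]
contact_force: [0.0, -0.9, 1.2]
width: 0.0383
gripper_force: 0.0
```

```bash
python3 - <<'E'
from h import *
from rig import sensors
import cv2
s=sensors.get_state();print(s["position"],s["ee_rot"],s["qpos"])
im=eyes.get_image("scene")[:,:,::-1][130:280,180:330]
cv2.imwrite("pics/s1.png",cv2.resize(im,(600,600),interpolation=cv2.INTER_CUBIC))
print(proj("scene",s["position"]))
E
```

```text
[ 0.46968595 -0.1052237   0.17016483] [-1.00826062e-05  9.93779462e-01  1.11365916e-01 -1.19600823e-04] [-3.65011409e-01  1.90797418e-01  1.81269260e+00 -1.01131172e-04
  1.13832444e+00  9.82632491e-01]
[252.77029476 169.61303463]
```

View pics/s1.png

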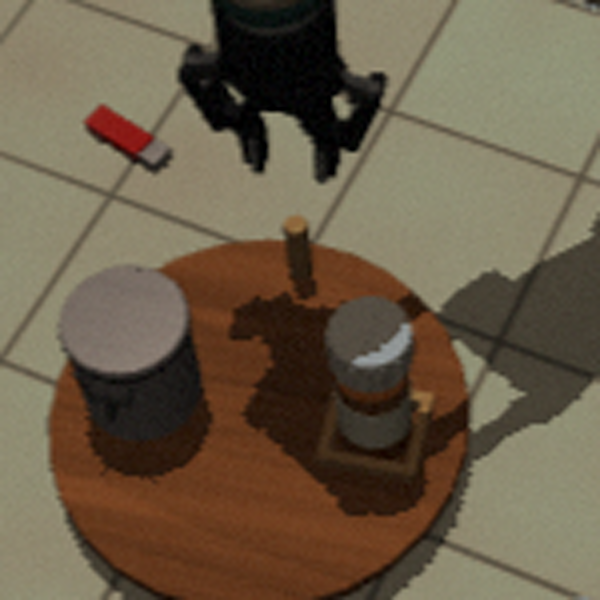

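The peg top is at crop (295,224), i.e. native (253.8,186.0). The fingers are right above it, one each side.

```bash
python3 - <<'E'
from h import *
print(ray("scene",253.8,186.1,.098),ray("top",456/1.4,308.5/1.4,.098))
E
```

```text
[ 0.47445766 -0.10538181  0.098     ] [ 0.47263259 -0.10575533  0.098     ]
```

Emit:
{"method": "drive_tool", "body": {
  "deltas": [
    {"linear": [4, 0, -35], "twist": 0, "claw": 0.45},
    {"linear": [4, 0, -65], "twist": 0, "claw": 0.45},
    {"linear": [4, 0, -98], "twist": 0, "claw": 0.45},
    {"linear": [4, 0, -98], "twist": 0, "claw": 0.28},
    {"linear": [4, 0, -98], "twist": 0, "claw": 0.28},
    {"linear": [4, 0, -98], "twist": 0, "claw": 0.28}
  ],
  "squeeze": 20
}}

```text
clock: 2.57
position: [0.4749, -0.1056, 0.0735]
ee_rot: [0.0, 0.994, 0.11, 0.001]
contact_force: [0.1, -0.1, 0.1]
width: 0.0237
gripper_force: 0.0
```

Emit:
{"method": "drive_tool", "body": {
  "deltas": [
    {"linear": [2.5, -10, 0], "twist": 5, "claw": 0.28},
    {"linear": [6, -20, 0], "twist": 10, "claw": 0.28},
    {"linear": [10, -30, 0], "twist": 15, "claw": 0.28},
    {"linear": [15, -39, 0], "twist": 20, "claw": 0.28},
    {"linear": [21, -48, 0], "twist": 25, "claw": 0.28},
    {"linear": [28, -56, 0], "twist": 30, "claw": 0.28},
    {"linear": [35, -64, 0], "twist": 35, "claw": 0.28},
    {"linear": [43, -71, 0], "twist": 40, "claw": 0.28},
    {"linear": [52, -77, 0], "twist": 45, "claw": 0.28},
    {"linear": [61, -82, 0], "twist": 50, "claw": 0.28},
    {"linear": [70, -87, 0], "twist": 55, "claw": 0.28},
    {"linear": [80, -90, 0], "twist": 60, "claw": 0.28}
  ]
}}

```text
clock: 3.57
position: [0.5551, -0.1964, 0.075]
ee_rot: [0.002, 0.804, 0.594, 0.001]
contact_force: [0.3, 0.5, -0.5]
width: 0.0236
gripper_force: 0.5
```

Emit:
{"method": "drive_tool", "body": {
  "deltas": [
    {"linear": [10.5, -3, 0], "twist": 5, "claw": 0.28},
    {"linear": [21, -5, 0], "twist": 10, "claw": 0.28},
    {"linear": [31.5, -6, 0], "twist": 15, "claw": 0.28},
    {"linear": [42, -6, 0], "twist": 20, "claw": 0.28},
    {"linear": [52.5, -5, 0], "twist": 25, "claw": 0.28},
    {"linear": [58, -4.5, 0], "twist": 28, "claw": 0.28},
    {"linear": [63, -3.5, 0], "twist": 30, "claw": 0.28},
    {"linear": [66, -3, 0], "twist": 30, "claw": 0.28},
    {"linear": [69, -2, 0], "twist": 30, "claw": 0.28},
    {"linear": [69, -2, 0], "twist": 30, "claw": 0.28}
  ]
}}

```text
clock: 4.4
position: [0.6211, -0.1989, 0.0747]
ee_rot: [-0.0, 0.625, 0.781, -0.002]
contact_force: [-8.4, -3.3, 5.7]
width: 0.0239
gripper_force: 4.1
```

```bash
python3 - <<'E'
from h import *
from rig import sensors
import cv2
s=sensors.get_state();print(s["position"],s["ee_rot"],s["qpos"])
a=eyes.get_image("scene")[:,:,::-1][130:280,180:330]
b=eyes.get_image("top")[:,:,::-1][130:280,230:380]
cv2.imwrite("pics/s2.png",cv2.resize(np.hstack([a,b]),(800,400),interpolation=cv2.INTER_CUBIC))
E
```

```text
[ 0.62106139 -0.19887582  0.07469778] [-2.10654328e-04  6.24674292e-01  7.80881814e-01 -2.36142822e-03] [-0.41409652  0.51465386  1.56156985 -0.00508682  1.06699849 -0.63300031]
```

View pics/s2.png

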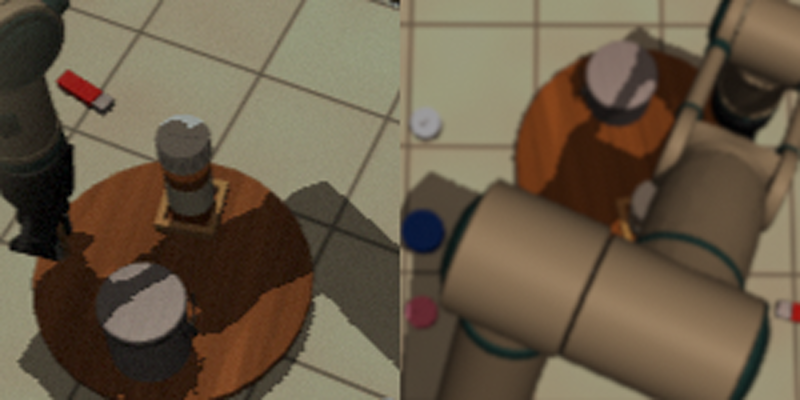

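In the picture the cap top sits at crop (183,134) and the canister lid at (142,302); the carousel has turned roughly a quarter. I'll check the angle.

```bash
python3 - <<'E'
from h import *
c=400/150
cap=ray("scene",180+183/c,130+134/c,.173);can=ray("scene",180+142/c,130+302/c,.134);can2=ray("top",230+(621-400)/c,130+77/c,.134)
print(cap,can,can2)
for k in(can,can2):
  d=cap-k;print(np.hypot(d[0],d[1]),np.degrees(np.arctan2(d[1],d[0]))%360)
E
```

```text
[ 0.50795385 -0.09823956  0.173     ] [ 0.67630456 -0.06019067  0.134     ] [ 0.66832345 -0.06313447  0.134     ]
0.17259687009667363 192.73543232218228
0.16416691638600164 192.34734955432813
```

Emit:
{"method": "drive_tool", "body": {
  "deltas": [
    {"linear": [0, 0, 0], "twist": 0, "claw": 0.4},
    {"linear": [0, 0, 0], "twist": 0, "claw": 0.45},
    {"linear": [0, 0, 0], "twist": 0, "claw": 0.45},
    {"linear": [0, 0, 0], "twist": 0, "claw": 0.45},
    {"linear": [0, 0, 35], "twist": 0, "claw": 0.45},
    {"linear": [0, 0, 70], "twist": 0, "claw": 0.45},
    {"linear": [0, 0, 110], "twist": 0, "claw": 0.7},
    {"linear": [0, 0, 140], "twist": 0, "claw": 1},
    {"linear": [0, 0, 160], "twist": 0, "claw": 1},
    {"linear": [0, 0, 160], "twist": 0, "claw": 1},
    {"linear": [0, 0, 160], "twist": 0, "claw": 1}
  ]
}}

```text
clock: 5.42
position: [0.6236, -0.1974, 0.2336]
ee_rot: [0.002, 0.625, 0.781, 0.001]
contact_force: [0.1, 0.1, -1.0]
width: 0.0856
gripper_force: 0.0
```

```bash
python3 - <<'E'
from h import *
from rig import sensors
import cv2
s=sensors.get_state();print(s["position"],s["ee_rot"])
a=eyes.get_image("scene")[:,:,::-1][140:290,180:330]
cv2.imwrite("pics/s3.png",cv2.resize(a,(600,600),interpolation=cv2.INTER_CUBIC))
E
```

```text
[ 0.62358047 -0.19737563  0.23364007] [1.58932473e-03 6.24938147e-01 7.80672454e-01 5.52781339e-04]
```

View pics/s3.png

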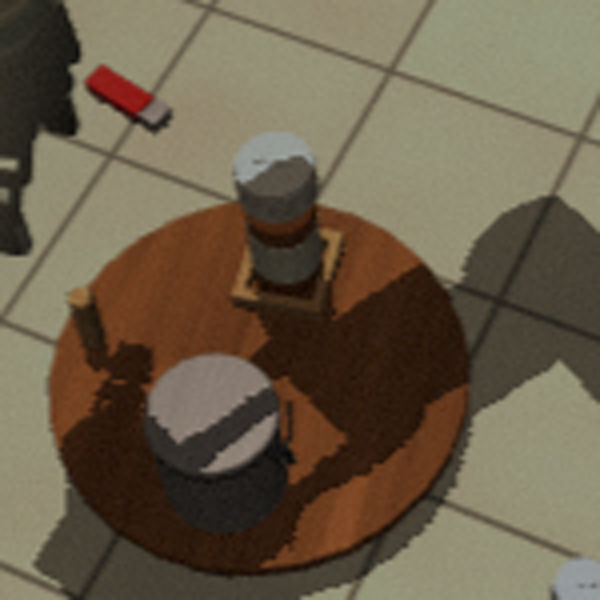

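The peg top is now at crop (81,295), the cap top at (275,163) and the canister lid at (213,411). I'll check the carousel angle and the cap position.

```bash
python3 - <<'E'
from h import *
f=lambda u,v,z:ray("scene",180+u/4,140+v/4,z)
cap=f(275,162,.173);can=f(213,411,.134);peg=f(81,295,.098)
print(cap,can,peg)
d=cap-can;print(np.hypot(d[0],d[1]),np.degrees(np.arctan2(d[1],d[0]))%360)
ax=(cap+can)/2;d=peg-ax;print(ax,np.hypot(d[0],d[1]),np.degrees(np.arctan2(d[1],d[0]))%360)
E
```

```text
[ 0.50855467 -0.09755919  0.173     ] [ 0.6750375  -0.06086432  0.134     ] [ 0.61744634 -0.19880534  0.098     ]
0.17047887486840402 192.42995113928845
[ 0.59179608 -0.07921176  0.1535    ] 0.12231337494957346 282.1053169911683
```

Emit:
{"method": "drive_tool", "body": {
  "deltas": [
    {"linear": [-25, 22, 0], "twist": -7, "claw": 1},
    {"linear": [-50, 44, 0], "twist": -14, "claw": 1},
    {"linear": [-75, 66, 0], "twist": -21, "claw": 1},
    {"linear": [-100, 88, 0], "twist": -28, "claw": 1},
    {"linear": [-115.5, 99.5, 0], "twist": -35, "claw": 1},
    {"linear": [-115.5, 99.5, 0], "twist": -42, "claw": 1},
    {"linear": [-115.5, 99.5, 0], "twist": -49, "claw": 1},
    {"linear": [-115.5, 99.5, 0], "twist": -56, "claw": 1},
    {"linear": [-115.5, 99.5, 0], "twist": -60, "claw": 1},
    {"linear": [-115.5, 99.5, -20], "twist": -60, "claw": 1},
    {"linear": [-115.5, 99.5, -30], "twist": -60, "claw": 1},
    {"linear": [-115.5, 99.5, -30], "twist": -60, "claw": 1}
  ]
}}

```text
clock: 6.47
position: [0.5046, -0.0969, 0.1982]
ee_rot: [-0.003, 0.932, 0.364, -0.003]
contact_force: [0.4, 0.5, 0.5]
width: 0.0856
gripper_force: 0.0
```

```bash
python3 - <<'E'
from h import *
from rig import sensors
import cv2
s=sensors.get_state();print(s["position"],s["ee_rot"],s["qpos"])
a=eyes.get_image("scene")[:,:,::-1][100:220,180:330]
cv2.imwrite("pics/s4.png",cv2.resize(a,(750,600),interpolation=cv2.INTER_CUBIC))
E
```

```text
[ 0.50455801 -0.09687939  0.19816945] [-0.00286327  0.93153406  0.36362682 -0.00340934] [-3.25199953e-01  2.18767252e-01  1.69857430e+00  1.13123936e-05
  1.23315548e+00  5.01268256e-01]
```

View pics/s4.png

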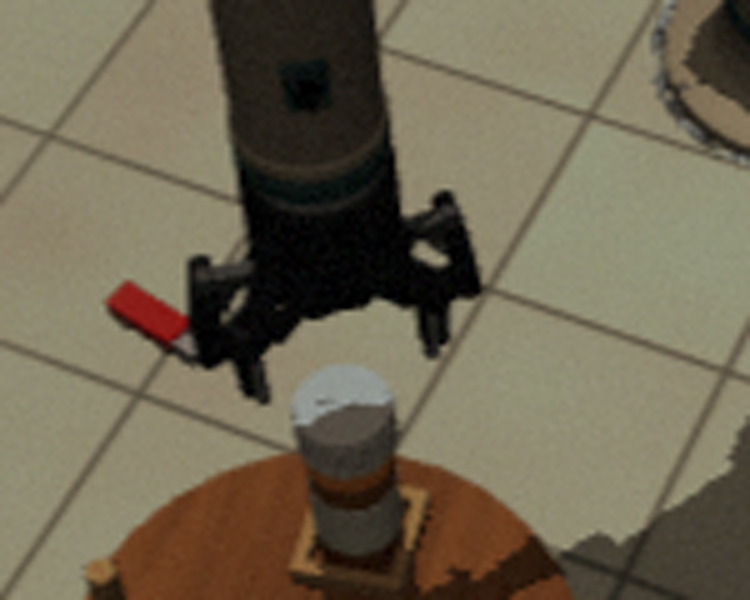

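Emit:
{"method": "drive_tool", "body": {
  "deltas": [
    {"linear": [0, 0, -15], "twist": 0, "claw": 1},
    {"linear": [0, 0, -15], "twist": 0, "claw": 1},
    {"linear": [0, 0, -15], "twist": 0, "claw": 1}
  ]
}}

```text
clock: 6.77
position: [0.5069, -0.0977, 0.1869]
ee_rot: [-0.001, 0.932, 0.364, -0.001]
contact_force: [-0.3, 0.3, -0.3]
width: 0.0852
gripper_force: 0.0
```

Emit:
{"method": "drive_tool", "body": {
  "deltas": [
    {"linear": [1, 0, -20], "twist": 0, "claw": 1},
    {"linear": [1, 0, -38], "twist": 0, "claw": 1},
    {"linear": [1, 0, -38], "twist": 0, "claw": 1},
    {"linear": [1, 0, -38], "twist": 0, "claw": 0.75},
    {"linear": [1, 0, -38], "twist": 0, "claw": 0.68},
    {"linear": [1, 0, -38], "twist": 0, "claw": 0.5},
    {"linear": [1, 0, -38], "twist": 0, "claw": 0.5},
    {"linear": [1, 0, -38], "twist": 0, "claw": 0.5}
  ],
  "squeeze": 60
}}

```text
clock: 7.43
position: [0.5094, -0.0983, 0.1511]
ee_rot: [0.001, 0.932, 0.364, 0.001]
contact_force: [-1.5, 0.8, 5.5]
width: 0.0531
gripper_force: 61.7
```

Emit:
{"method": "drive_tool", "body": {
  "deltas": [
    {"linear": [0, 0, -4], "twist": 0, "claw": 0.5},
    {"linear": [0, 0, -7], "twist": 0, "claw": 0.5},
    {"linear": [0, 0, -7], "twist": 0, "claw": 0.5},
    {"linear": [0, 0, -7], "twist": 0, "claw": 0.5}
  ]
}}

```text
clock: 7.77
position: [0.5094, -0.0983, 0.1446]
ee_rot: [0.001, 0.932, 0.364, 0.001]
contact_force: [-2.3, -0.1, 9.0]
width: 0.0529
gripper_force: 62.2
```

Emit:
{"method": "drive_tool", "body": {
  "deltas": [
    {"linear": [0, 0, -1], "twist": 0, "claw": 0.5},
    {"linear": [0, 0, -1], "twist": 4, "claw": 0.5},
    {"linear": [0, 0, -1], "twist": 8, "claw": 0.5},
    {"linear": [0, 0, -1], "twist": 12, "claw": 0.5},
    {"linear": [0, 0, -1], "twist": 16, "claw": 0.5},
    {"linear": [0, 0, -1], "twist": 20, "claw": 0.5},
    {"linear": [0, 0, -1], "twist": 24, "claw": 0.5}
  ]
}}

```text
clock: 8.35
position: [0.5103, -0.0982, 0.1441]
ee_rot: [0.002, 0.835, 0.551, 0.002]
contact_force: [-0.1, 0.7, 10.7]
width: 0.0532
gripper_force: 62.2
```

Emit:
{"method": "drive_tool", "body": {
  "deltas": [
    {"linear": [0, 0, 0], "twist": 6, "claw": 0.5},
    {"linear": [0, 0, 0], "twist": 12, "claw": 0.5},
    {"linear": [0, 0, 0], "twist": 18, "claw": 0.5},
    {"linear": [0, 0, 0], "twist": 24, "claw": 0.5},
    {"linear": [0, 0, 0], "twist": 30, "claw": 0.5},
    {"linear": [0, 0, 0], "twist": 36, "claw": 0.5},
    {"linear": [0, 0, 0], "twist": 42, "claw": 0.5},
    {"linear": [0, 0, 0], "twist": 48, "claw": 0.5},
    {"linear": [0, 0, 0], "twist": 54, "claw": 0.5},
    {"linear": [0, 0, 0], "twist": 60, "claw": 0.5},
    {"linear": [0, 0, 0], "twist": 66, "claw": 0.5},
    {"linear": [0, 0, 0], "twist": 72, "claw": 0.5}
  ]
}}

```text
clock: 9.35
position: [0.5103, -0.0979, 0.1441]
ee_rot: [0.003, 0.351, 0.936, 0.001]
contact_force: [-0.5, 1.9, 11.3]
width: 0.0532
gripper_force: 62.2
```

```bash
python3 - <<'E'
from h import *
from rig import sensors
import cv2
s=sensors.get_state();print({k:np.round(s[k],3) for k in("position","ee_rot","contact_force","moment","qpos")})
a=eyes.get_image("scene")[:,:,::-1][130:270,180:330]
cv2.imwrite("pics/s5.png",cv2.resize(a,(600,560),interpolation=cv2.INTER_CUBIC))
E
```

```text
{'position': array([ 0.51 , -0.098,  0.144]), 'ee_rot': array([0.003, 0.351, 0.936, 0.001]), 'contact_force': array([-0.545,  1.891, 11.295]), 'moment': array([ 0.292,  0.041, -0.055]), 'qpos': array([-3.240e-01,  2.670e-01,  1.779e+00,  1.000e-03,  1.090e+00,
       -1.179e+00])}
```

View pics/s5.png

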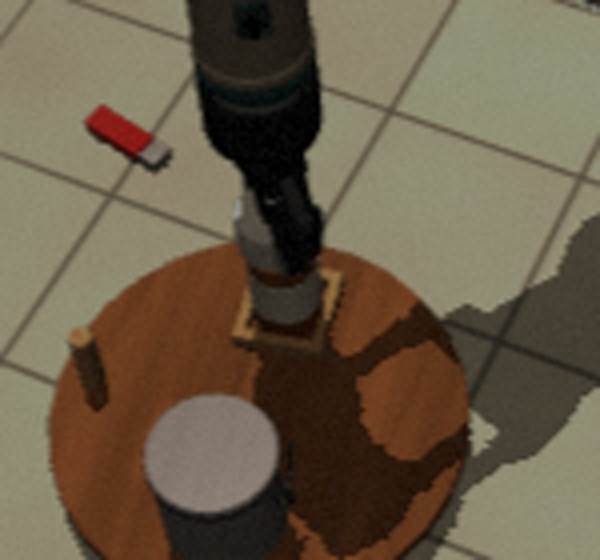

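The peg at (81,335) and canister at (212,453) match the earlier view after the 10-row crop shift, so the carousel is still in its stop. The cap is in the grip; lifting gently first.

Emit:
{"method": "drive_tool", "body": {
  "deltas": [
    {"linear": [0, 0, 3], "twist": 0, "claw": 0.5},
    {"linear": [0, 0, 6], "twist": 0, "claw": 0.5},
    {"linear": [0, 0, 9], "twist": 0, "claw": 0.5},
    {"linear": [0, 0, 12], "twist": 0, "claw": 0.5},
    {"linear": [0, 0, 15], "twist": 0, "claw": 0.5}
  ]
}}

```text
clock: 9.82
position: [0.509, -0.0981, 0.1574]
ee_rot: [0.001, 0.353, 0.936, 0.0]
contact_force: [-0.6, -0.9, -0.3]
width: 0.053
gripper_force: 62.7
```

Free, with no pull. Now lifting the rest.

Emit:
{"method": "drive_tool", "body": {
  "deltas": [
    {"linear": [0, 0, 8], "twist": 0, "claw": 0.5},
    {"linear": [0, 0, 16], "twist": 0, "claw": 0.5},
    {"linear": [0, 0, 24], "twist": 0, "claw": 0.5},
    {"linear": [0, 0, 32], "twist": 0, "claw": 0.5},
    {"linear": [0, 0, 40], "twist": 0, "claw": 0.5},
    {"linear": [0, 0, 47], "twist": 0, "claw": 0.5},
    {"linear": [0, 0, 53], "twist": 0, "claw": 0.5},
    {"linear": [0, 0, 53], "twist": 0, "claw": 0.5},
    {"linear": [0, 0, 53], "twist": 0, "claw": 0.5},
    {"linear": [0, 0, 53], "twist": 0, "claw": 0.5}
  ]
}}

```text
clock: 10.65
position: [0.5081, -0.0978, 0.209]
ee_rot: [-0.0, 0.353, 0.936, 0.0]
contact_force: [0.5, -0.1, 0.1]
width: 0.0531
gripper_force: 62.7
```

```bash
python3 - <<'E'
from h import *
import cv2
a=eyes.get_image("scene")[:,:,::-1][110:270,180:330]
cv2.imwrite("pics/s6.png",cv2.resize(a,(562,600),interpolation=cv2.INTER_CUBIC))
E
```

```text
(no output)
```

View pics/s6.png

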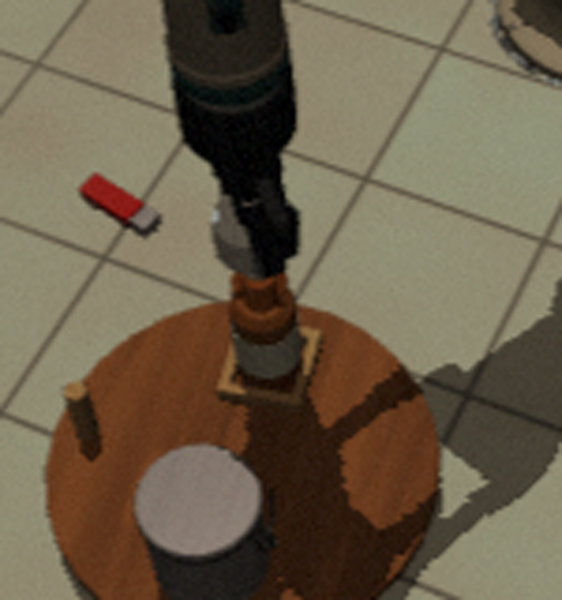

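The cap at (237,235) is clear of the bare neck at (262,285), held upright 58 mm above its seat, and the carousel has not moved.

```bash
python3 -c "
from rig import manip
print(manip.sign_off())"
```

```text
the job is handed in; nothing more can be done
None
```

The job is handed in: the carousel rests in its quarter-turn click stop, and the gripper holds the freed cap upright about 58 mm above where it sat, straight over the bottle; I did not touch the jar, pan or lighter.

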